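Set and lock the last leg of a raised chopping board

TASK

The raised chopping board lies upside down on the counter with its four telescopic legs pointing up; three legs are already set and locked, the fourth has dropped down in its sleeve and its blue cam lever is open. Pull that leg up until its red length mark sits just on top of the blue lever ring, as on the other three legs, and without letting go of it swing its cam lever fully round to its closed stop with the same hand. Finish still gripping the leg at its mark with the lever closed, and leave the bowl, the spoon and the jars beside the board where they are.

Things in the scene. Friction and masses are not known exactly. Their poses are not given: they have to be found in the camera images.
- board: the raised chopping board, bamboo, 220 x 300 x 22 mm with black rubber corners, lying upside down and fixed on the counter; origin at the centre of its lower face, z up; four legs stand on it about 70 mm either way along its x and 105 mm either way along its y; which of the four is the loose one changes from run to run
- leg_post: the fixed aluminium sleeve (33 mm across, black collar 39 mm across) of the one leg that is not yet set; origin at the foot of the sleeve on the board, z up along the leg; x is the direction in which its lever points when closed
- ring_top (a point): centre of the top face of the blue lever ring, on the axis of the loose leg, 90 mm above the board; the ring is 37 mm across and 14 mm high; keep fingertips above this height
- leg_tube: the loose leg: round steel rod 20 mm across with a 16 mm black rubber end; origin at the centre of its top end, 34 mm above ring_top when dropped, 54 mm when set. It slides up and down in the sleeve and turns freely on its own axis, so a hand gripping it can turn about it; 0.2 to 0.4 kg; it drops back if let go with the lever open; the closed lever clamps it with a brake shoe
- leg_mark (a point): lower edge of the red ring mark (4 mm high) on the loose leg, on its axis; hidden 20 mm below ring_top when the leg is dropped, level with ring_top when the leg is at its mark
- leg_slide (a joint): how far the loose leg is drawn up, m: 0 dropped, 0.020 at the mark, 0.038 upper stop
- cam_lever (a joint): angle of the blue cam lever about the axis of the loose leg, rad: about 0 to 0.2 open at the start, 1.05 at the closed stop; it turns anticlockwise seen from above; it points along the x axis of leg_post turned by (value - 1.05); takes about 0.1 N m, rising to 0.2 near the stop, and stays where it is put
- lever_tip (a point): upper outer corner of the lever's blade, 58 mm from the leg's axis; the blade is upright, 7 mm thick, from 16 to 58 mm out and 45 mm up from ring_top, so a finger gripping the leg low down (tip a few mm above ring_top before lifting) still meets it at the mark and pushes it round when the hand turns about the leg
- set_leg1: a leg already set and locked, same make, fixed; origin at its foot on the board; its lever is closed; its top is 144 mm above the board
- set_leg2: another leg already set and locked, as set_leg1
- set_leg3: another leg already set and locked, as set_leg1
- bowl: white ceramic bowl, 150 mm across, 62 mm high, loose; to be left alone
- spice_jar: spice jar with red cap, 52 mm across, 107 mm high, loose; to be left alone
- pepper_shaker: shaker with brown cap, 42 mm across, 100 mm high, loose; to be left alone
- salt_shaker: white shaker with steel cap, 54 mm across, 78 mm high, loose; to be left alone
- measuring_spoon: white plastic measuring spoon, 130 mm long, lying flat, loose; to be left alone

How it is judged (in metres and radians):
On the way, in this order (a step that is already met when the one before it is completed fails the run):
1. the leg is held in the fingers at its mark while the lever is still open (value of joint leg_slide between 0.0165 and 0.0235 m and contact force between the fingers and leg_tube above 2 N and value of joint cam_lever below 0.4 rad), for 0.2 s.
2. the lever is swung to its closed stop with the leg still held at its mark (value of joint cam_lever above 0.98 rad and value of joint leg_slide between 0.0165 and 0.0235 m and contact force between the fingers and leg_tube above 2 N), for 0.2 s.
At the end, for the whole second after the job is handed in: The fingers still grip the leg (more than 2 N), the leg stands within 3.5 mm of its mark and still, and the cam lever is within 0.07 rad of its closed stop (all of step 2 and linear speed of leg_tube below 0.01 m/s); the arm keeps its last pose, push and grip.
It fails at once if the raised leg is let go (value of joint leg_slide above 0.012 m and contact force between the fingers and leg_tube below 0.2 N).
It fails at once if the lever is closed on the leg while it is off its mark (value of joint cam_lever above 0.8 rad and (value of joint leg_slide below 0.014 m or value of joint leg_slide above 0.026 m)).
It fails at once if the bowl, the spoon or a jar beside the board is pushed about (distance of any of bowl, spice_jar, pepper_shaker, salt_shaker, measuring_spoon from where it was at the start of the episode above 0.02 m).
It also fails if it takes over 38 s, if anything falls off the work surface, if the arm or the gripper's body presses on something with over 40 N, if the wrist force passes 120 N, or if a joint passes its speed limit or range.

ROBOT

A 6-joint arm with a two-finger parallel gripper is mounted at the origin on the work surface. World frame = base frame: x ahead of the robot, y to its left, z up, the work surface at z = 0. Lengths are in mm, angles in rad, forces in N, time in s.
With the tool pointing down it reaches from about 300 to 775 mm from the base axis. Payload 14.6 kg.
Tool frame: the origin (TCP) lies at the very end of the fingers, on their centre line; the grasp point (between the pads) lies 19 mm behind it; z points along the fingers, y is the line along which they close (so a half turn about z gives the same grasp; the last joint's range is limited). The gripper opens to 94 mm and grips with 3 to 60 N. Pads are 16 mm wide; open, the fingers measure 119 mm over their backs; the gripper's body (75 mm by 177 mm) begins 78 mm behind the grasp point.
Start: joints at [1.115, 0.3, 1.521, -0, 1.321, -0.067], TCP at [208.49, 508.941, 205.446] pointing down, gripper open.
Joint ranges: [-3.03, 3.03], [-0.79, 2.21], [0.23, 2.52], [-1.04, 4.18], [0, 3.07], [-2.55, 2.55]. Speed limits (rad/s): [2.22, 2.22, 2.57, 3.14, 3.14, 3.14].

INTERFACE

Orientations are given as [roll, pitch, yaw] about the fixed x, y, z axes, in that order (R = Rz(yaw) Ry(pitch) Rx(roll)).
In Python, from cell import manip, camera, get_calibration gives the robot as it stands. The module is installed in compiled form; this text tells all that it offers.
- The arm moves only by the tool jog_arm, never from a script. Its argument "plan" is one flat list of numbers, 6 for each row, row after row: the shift along the world's x, y, z in m, then the turn, a rotation vector about the world's x, y, z in degrees. A call has 1 to 20 rows; each row is the pose to reach, as a shift and turn from the pose commanded when the call began; what a row does not reach only later rows make up. A row lasts 1/10 s, in which the tool goes at most 50 mm and 8.59 degrees, less where a joint would pass 70% of its speed; a pose out of reach is approached as far as the arm can. A call with a gripper value outside its range is refused whole. "claw" is the finger opening in m, from 0 to 0.094, set as the call begins (left out, the last holds). The fingers move at their own pace and stop on an object; "force" is the grip in N (left out, the last holds). Time passes only in rows, so rows that repeat a pose let the fingers close. It gives the time, the measured TCP pose, the force, the opening and the grip force at its end, in the units of the state.
- manip.read_state(): the state, without advancing time (a new reading comes with each control period).
- camera(name): name is "scene" or "side" or "wrist"; returns (picture, depth): 384x512x3 uint8, red, green, blue; 384x512 float32, mm along the optical axis (not along the pixel's ray), 0 where there is no reading.
- get_calibration(name): a dict with "fx", "fy", "cx", "cy" (pixels), "origin" and "attitude" of the camera in the world. Camera axes: x right, y down, z forward; pixel columns grow to the right and rows downward; lengths in mm; the calibration is good to about 2 mm. The wrist camera is an equidistant fisheye: a pixel r from the principal point sees the ray r / f radians off the axis. A picture is of the moment at which its call begins: read the wrist's pose just before it. get_calibration takes no time and is no camera call; for the wrist camera it gives the pose at the moment of the call.
- manip.sign_off(): hands the job in; it is judged then, once.
The state is a dict: "clock": time; "joints": joint angles; "qd": joint speeds; "effort": joint torques, N m; "eef_pos": TCP position; "eef_rot": TCP orientation; "wrist_force": force on the tool from outside, world axes, zero at the start; "moment": the same for the moment, N m; "finger_gap": finger opening in mm; "finger_force": force on a finger pad.
Only numpy, scipy, OpenCV 4.12 (cv2) and the standard library are available. Lean on these libraries where they do the work, as an engineer would, in place of code of your own. Each camera call takes 0.05 s, during which the arm holds its last target. There are 200 camera calls.

## Working session

There is one attempt and no reset: what is moved stays moved. The work goes in short steps, Python scripts to look and compute and a tool call to move; the robot and the scene stay as the last step left them, time stands still between calls to the robot, and variables do not carry over. Pictures are saved under pics/ and viewed, at most 10 in all, crops included, and the job is handed in when it is done.

Besides the shell and the picture viewer there is one more tool, called after "Emit:" as name(argument=value, ...), one argument or row to a line, values as JSON. jog_arm: Moves the arm, as the interface text tells. Its arguments: {"type":"object","properties":{"plan":{"type":"array"},"claw":{"type":"number"},"force":{"type":"number"}},"required":["plan"]}

```bash
mkdir -p pics
python3 - <<'E'
from cell import manip,camera,get_calibration
import cv2,numpy as np
ims=[]
for n in("scene","side"):
    p,d=camera(n);c=get_calibration(n);print(n,c)
    np.savez(n+".npz",p=p,d=d);cv2.imwrite(f"pics/{n}.png",p[:,:,::-1])
s=manip.read_state();print(s)
E
```

```text
scene {'fx': 453.0483709954441, 'fy': 453.0483709954441, 'cx': 247.60159133610975, 'cy': 187.66543049021638, 'origin': array([1080.62774364,  514.44445013,  945.72292602]), 'attitude': array([-2.38815483e+00, -1.52474101e-03,  2.39157519e+00])}
side {'fx': 360.147958340366, 'fy': 360.147958340366, 'cx': 254.77212112694903, 'cy': 199.45918232916057, 'origin': array([ 183.29224944, -757.10730532,  629.07656701]), 'attitude': array([-2.14821678, -0.0133468 , -0.45463765])}
{'clock': 0.1, 'joints': array([ 1.11544485e+00,  3.00432953e-01,  1.52148990e+00,  4.28578278e-05,
        1.32070404e+00, -6.66165330e-02]), 'qd': array([ 0.00066003, -0.00181757, -0.00067833,  0.00094181,  0.00229803,
        0.00018271]), 'effort': array([ 1.28179818e-04, -5.32649016e+01, -3.53278184e+01,  7.08956318e-02,
        2.36040872e-02, -6.94673690e-05]), 'eef_pos': array([208.36166544, 508.76169718, 204.94582853]), 'eef_rot': array([-3.14056348e+00, -1.10267608e-04,  2.75284702e+00]), 'wrist_force': array([-0.29186481,  0.08901403,  0.09800615]), 'moment': array([ 0.01960472,  0.01192246, -0.00753266]), 'finger_force': 0.0, 'finger_gap': 93.78240364603938}
```

View pics/scene.png

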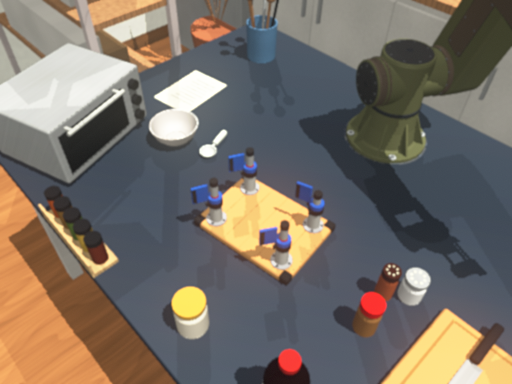

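View pics/side.png

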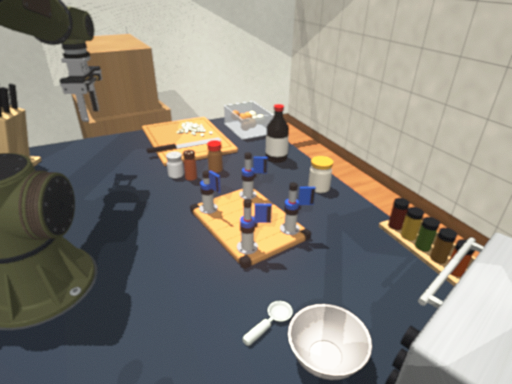

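The scene view shows four legs on the board, at about (249,172), (214,203), (315,212) and (283,246), each with a blue lever. Next I take the blue and black points in 3D from both depth images.

```bash
cat > h.py <<'E'
import numpy as np,cv2
from scipy.spatial.transform import Rotation as R
def pts(n,c):
    z=np.load(n+".npz");p,d=z['p'],z['d']
    v,u=np.mgrid[:d.shape[0],:d.shape[1]]
    X=np.stack([(u-c['cx'])/c['fx']*d,(v-c['cy'])/c['fy']*d,d],-1)
    W=X@R.from_euler('xyz',c['attitude']).as_matrix().T+c['origin']
    return p,d,W
E
python3 - <<'E'
from h import *
from cell import get_calibration
from sklearn import cluster if False else None
E
python3 - <<'E'
from h import *
from cell import get_calibration
roi={"scene":(140,285,185,345),"side":(145,270,185,325)}
for n in("scene","side"):
    p,d,W=pts(n,get_calibration(n))
    hsv=cv2.cvtColor(p,cv2.COLOR_RGB2HSV)
    a,b,c,e=roi[n]
    m=((hsv[...,0]>108)&(hsv[...,0]<130)&(hsv[...,1]>150)&(hsv[...,2]>70)&(d>0)).astype(np.uint8)
    r=np.zeros_like(m);r[a:b,c:e]=1;m*=r
    k,l,st,ce=cv2.connectedComponentsWithStats(m)
    print(n)
    for i in range(1,k):
        if st[i,4]<20: continue
        q=W[l==i];print(ce[i].round(),st[i,4],'mean',q.mean(0).round(),'zmin/max',np.percentile(q[:,2],[3,97]).round())
        low=q[q[:,2]<112];hi=q[q[:,2]>120]
        if len(low) and len(hi): print('  low',np.median(low,0).round(),'hi',np.median(hi,0).round(),'hi ext',np.percentile(hi,[5,95],0).round().tolist())
    ob=(W[...,2]>118)&(W[...,2]<200)&(d>0)&(r>0)&(m==0)
    k,l,st,ce=cv2.connectedComponentsWithStats(ob.astype(np.uint8))
    for i in range(1,k):
        if st[i,4]>15:
            q=W[l==i];print(' rod',ce[i].round(),st[i,4],np.median(q,0).round(),'zmax',np.percentile(q[:,2],97).round())
    cr=p[a:b,c:e];cv2.imwrite(f"pics/{n}_c.png",cv2.resize(cr[:,:,::-1],None,fx=4,fy=4,interpolation=2)[:600,:800])
E
```

```text
scene
[241. 161.] 154 mean [ 510. -121.  135.] zmin/max [109. 159.]
  low [ 495. -102.  110.] hi [ 517. -127.  147.] hi ext [[505.0, -135.0, 126.0], [531.0, -121.0, 159.0]]
[305. 185.] 33 mean [468.  61. 157.] zmin/max [154. 159.]
[200. 191.] 122 mean [ 659. -106.  144.] zmin/max [114. 160.]
  low [ 658. -107.  111.] hi [ 658. -106.  149.] hi ext [[646.0, -113.0, 128.0], [673.0, -101.0, 159.0]]
[214. 198.] 36 mean [632. -86. 113.] zmin/max [110. 116.]
[318. 205.] 46 mean [461. 102. 112.] zmin/max [109. 115.]
 rod [249. 156.] 141 [ 491. -109.  150.] zmax 168.0
 rod [233. 163.] 87 [ 532. -133.  133.] zmax 155.0
 rod [213. 186.] 156 [629. -89. 152.] zmax 168.0
 rod [303. 191.] 179 [471.  60. 137.] zmax 155.0
 rod [205. 193.] 39 [ 647. -101.  128.] zmax 151.0
 rod [194. 195.] 59 [ 673. -112.  135.] zmax 151.0
 rod [317. 196.] 109 [462.  96. 142.] zmax 149.0
 rod [284. 229.] 173 [600. 117. 154.] zmax 168.0
 rod [268. 234.] 229 [629.  97. 142.] zmax 158.0
side
[259. 163.] 107 mean [619.  93. 135.] zmin/max [110. 156.]
  low [615.  95. 110.] hi [620.  93. 143.] hi ext [[609.0, 85.0, 123.0], [634.0, 98.0, 156.0]]
[202. 184.] 20 mean [440.  88. 110.] zmin/max [106. 112.]
[302. 197.] 227 mean [ 643. -109.  128.] zmin/max [106. 155.]
  low [ 619. -108.  110.] hi [ 650. -110.  140.] hi ext [[639.0, -116.0, 123.0], [661.0, -105.0, 155.0]]
 rod [248. 160.] 108 [588. 105. 149.] zmax 166.0
 rod [254. 163.] 32 [607. 101. 134.] zmax 154.0
 rod [264. 164.] 49 [633.  85. 135.] zmax 150.0
 rod [211. 178.] 199 [459.  66. 137.] zmax 153.0
 rod [292. 191.] 149 [ 617. -101.  147.] zmax 166.0
 rod [299. 194.] 17 [ 637. -103.  132.] zmax 154.0
 rod [312. 193.] 56 [ 667. -118.  138.] zmax 156.0
 rod [247. 208.] 166 [ 480. -122.  148.] zmax 166.0
 rod [262. 211.] 231 [ 515. -134.  137.] zmax 156.0  File "<stdin>", line 3
    from sklearn import cluster if False else None
                                ^^
SyntaxError: invalid syntax
```

View pics/scene_c.png

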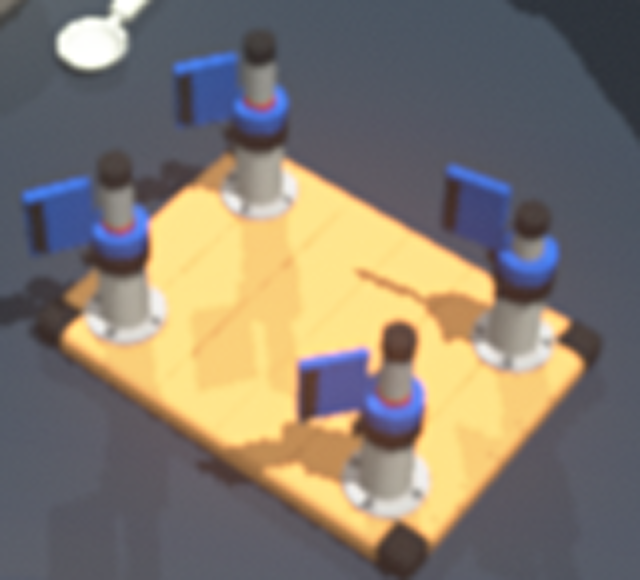

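View pics/side_c.png

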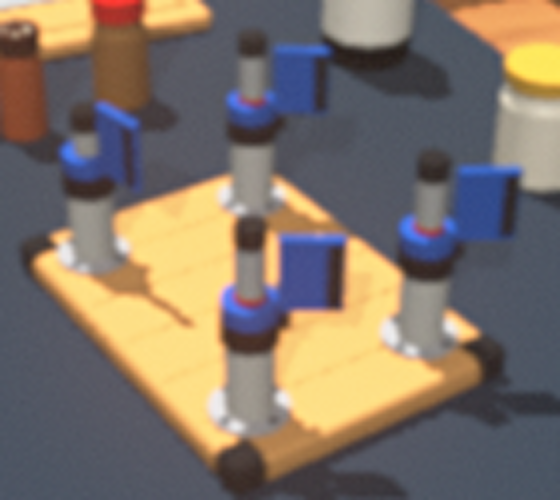

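The loose leg is the one at scene (315,205): its red mark is not visible and its top is lower (z about 149, against 168 for the others). Its lever points well away from the others. Side view agrees, at (207,180). Now I measure its axis from the mid-lines in both views, and the lever angles.

Run:
```python
from h import *
from cell import get_calibration
ap=np.array([[455,97],[485,-113],[620,-95],[592,112]],float)
L={i:[] for i in range(4)}
for n in("scene","side"):
    c=get_calibration(n);p,d,W=pts(n,c);M=R.from_euler('xyz',c['attitude']).as_matrix()
    hsv=cv2.cvtColor(p,cv2.COLOR_RGB2HSV)
    blue=(hsv[...,0]>105)&(hsv[...,0]<135)&(hsv[...,1]>110)&(d>0)
    for i,a in enumerate(ap):
        dist=np.hypot(*(W[...,:2]-a).transpose(2,0,1))
        rod=(dist<19)&(W[...,2]>123)&(W[...,2]<175)&~blue&(d>0)
        col=(dist<24)&(W[...,2]>45)&(W[...,2]<95)&(d>0)&(hsv[...,1]<90)
        for nm,m in(("rod",rod),("sleeve",col)):
            l=[]
            for v in np.unique(np.nonzero(m)[0]):
                u=np.nonzero(m[v])[0]
                if len(u)>=5:l.append(((u[0]+u[-1])/2,v,len(u)))
            l=np.array(l)
            if len(l)<3: print(n,i,nm,'few');continue
            k=np.median(l,0);r=M@[(k[0]-c['cx'])/c['fx'],(k[1]-c['cy'])/c['fy'],1]
            q=np.median(W[m],0)
            t=r[:2]/np.hypot(*r[:2]);nn=np.array([-t[1],t[0]])
            L[i].append((nm,nn,nn@c['origin'][:2]))
            print(n,i,nm,k,'zmax',W[m][:,2].max().round(1))
        bl=blue&(dist<66)&(dist>24)&(W[...,2]>118)&(W[...,2]<165)
        q=W[bl][:,:2]
        if len(q)>10:
            w,V=np.linalg.eigh(np.cov(q.T));v=V[:,1]*np.sign(V[:,1]@(q.mean(0)-a))
            print('   blade',len(q),q.mean(0).round(1),'pca',np.degrees(np.arctan2(v[1],v[0])).round(1),'thick',np.sqrt(w).round(1),'maxr',dist[bl].max().round())
for i in L:
    for nm in("rod","sleeve"):
        e=[x for x in L[i] if x[0]==nm]
        if len(e)==2:print(i,nm,np.linalg.solve([e[0][1],e[1][1]],[e[0][2],e[1][2]]).round(1))
```

```text
scene 0 rod [317.5 195.5   8.5] zmax 149.9
scene 0 sleeve [313.5 219.   12. ] zmax 94.8
   blade 111 [469.4  61.9] pca -74.0 thick [2.2 9.2] maxr 60.0
scene 1 rod [249.5 155.5   8. ] zmax 168.7
scene 1 sleeve [249.5 179.   12. ] zmax 94.8
   blade 132 [ 520.3 -128.5] pca -26.5 thick [2.  9.1] maxr 60.0
scene 2 rod [213.5 185.5   8. ] zmax 169.8
scene 2 sleeve [215.5 211.   12. ] zmax 94.3
   blade 160 [ 657.6 -105.6] pca -24.6 thick [1.8 9.6] maxr 62.0
scene 3 rod [284.  228.5   9. ] zmax 169.2
scene 3 sleeve [281.5 255.   13. ] zmax 94.2
   blade 29 [628.   96.9] pca -29.8 thick [1.2 9.6] maxr 56.0
side 0 rod [205. 175.   7.] zmax 146.7
side 0 sleeve [207. 197.   9.] zmax 94.9
   blade 78 [462.   57.7] pca -69.7 thick [1.7 9.7] maxr 61.0
side 1 rod [248.5 207.5   9. ] zmax 167.2
side 1 sleeve [247.  237.5  11. ] zmax 94.8
   blade 136 [ 513.9 -133.5] pca -24.4 thick [1.3 7.5] maxr 54.0
side 2 rod [292.5 191.    8. ] zmax 166.3
side 2 sleeve [290.5 217.   11. ] zmax 94.8
   blade 137 [ 653.5 -111.7] pca -21.8 thick [1.5 8.1] maxr 56.0
side 3 rod [249.  159.5   7. ] zmax 166.8
side 3 sleeve [247. 183.  10.] zmax 94.9
   blade 101 [622.   91.4] pca -28.1 thick [1.8 7.7] maxr 54.0
0 rod [450.   89.1]
0 sleeve [451.6  90.2]
1 rod [ 489.6 -111. ]
1 sleeve [ 482.5 -117.9]
2 rod [ 604.1 -122.1]
2 sleeve [ 608.9 -115.7]
3 rod [598.5 116.8]
3 sleeve [588.1 108.5]
```

The two cameras look along nearly the same line from opposite sides, so the ray crossings are ill-conditioned. I'll use ray direction for the sideways position and depth plus radius along the ray, then check against the 140 x 210 rectangle.

Run:
```python
from h import *
from cell import get_calibration
ap=np.array([[455,97],[485,-113],[620,-95],[592,112]],float)
P={}
for n in("scene","side"):
    c=get_calibration(n);p,d,W=pts(n,c)
    hsv=cv2.cvtColor(p,cv2.COLOR_RGB2HSV)
    blue=(hsv[...,0]>105)&(hsv[...,0]<135)&(hsv[...,1]>110)
    for i,a in enumerate(ap):
        dist=np.hypot(*(W[...,:2]-a).transpose(2,0,1))
        for nm,m,rad in(("rod",(dist<19)&(W[...,2]>123)&(W[...,2]<(142 if i==0 else 160))&~blue,10),("slv",(dist<27)&(W[...,2]>45)&(W[...,2]<85)&(hsv[...,1]<90),16.5)):
            l=[]
            for v in np.unique(np.nonzero(m)[0]):
                u=np.nonzero(m[v])[0]
                if len(u)>=5:
                    w=W[v,u[0]:u[-1]+1,:2]
                    cen=W[v,(u[0]+u[-1])//2,:2]/2+W[v,(u[0]+u[-1]+1)//2,:2]/2
                    t=cen-c['origin'][:2];l.append(cen+rad*t/np.hypot(*t))
            P[n,i,nm]=np.median(l,0)
for nm in("rod","slv"):
  for i in range(4): print(nm,i,P["scene",i,nm].round(1),P["side",i,nm].round(1),'mean',((P["scene",i,nm]+P["side",i,nm])/2).round(1))
for src in(("scene",),("side",),("scene","side")):
    Q=np.array([np.mean([P[s,i,nm] for s in src for nm in("rod","slv")],0) for i in range(4)])
    T=np.array([[-70,105],[-70,-105],[70,-105],[70,105.]])
    q0=Q.mean(0);th=np.arctan2(np.sum(T[:,0]*(Q-q0)[:,1]-T[:,1]*(Q-q0)[:,0]),np.sum(T*(Q-q0)))
    Rm=np.array([[np.cos(th),-np.sin(th)],[np.sin(th),np.cos(th)]])
    F=q0+T@Rm.T
    print(src,'th',np.degrees(th).round(2),'fit0',F[0].round(1),'res',(Q-F).round(1).tolist())
```

```text
rod 0 [455.5  93.5] [451.8  93.9] mean [453.6  93.7]
rod 1 [ 486.  -114.8] [ 487.5 -115.3] mean [ 486.7 -115. ]
rod 2 [625.  -95.7] [622.3 -94.6] mean [623.7 -95.2]
rod 3 [594.2 113.2] [595.8 111.3] mean [595.  112.3]
slv 0 [454.8  93.2] [451.9  93.6] mean [453.4  93.4]
slv 1 [ 485.8 -114.5] [ 483.4 -115.5] mean [ 484.6 -115. ]
slv 2 [624.  -95.5] [622.4 -95.8] mean [623.2 -95.6]
slv 3 [594.3 113.3] [591.1 113.3] mean [592.7 113.3]
('scene',) th 8.21 fit0 [455.7  93. ] res [[-0.5, 0.3], [0.2, 0.2], [0.3, -0.8], [0.0, 0.3]]
('side',) th 8.35 fit0 [453.8  92.6] res [[-1.9, 1.1], [1.2, -0.2], [-0.4, -0.4], [1.2, -0.6]]
('scene', 'side') th 8.28 fit0 [454.7  92.8] res [[-1.2, 0.7], [0.7, 0.0], [-0.1, -0.6], [0.6, -0.2]]
```

Axis is about (454, 93.3), within 1.2 mm of the rectangle fit. Lever points at about -71°, with closed near -15° to -25°. The tool's y line is already at -112°, about 41° behind the blade, so I keep the yaw and move above the leg.

Emit:
jog_arm(
  plan=[0.02,-0.034,0,0,0,0,0.045,-0.076,0,0,0,0,0.07,-0.118,0,0,0,0,0.095,-0.161,0,0,0,0,0.12,-0.203,0,0,0,0,0.145,-0.245,0,0,0,0,0.17,-0.288,0,0,0,0,0.195,-0.33,0,0,0,0,0.215,-0.364,0,0,0,0,0.232,-0.393,0,0,0,0,0.242,-0.41,0,0,0,0,0.2455,-0.4156,0,0,0,0,0.2455,-0.4156,0,0,0,0,0.2455,-0.4156,0,0,0,0,0.2455,-0.4156,0,0,0,0],
  claw=0.094,
)

```text
clock: 1.6
eef_pos: [453.6, 94.2, 205.5]
eef_rot: [3.142, -0.0, 2.754]
wrist_force: [-0.1, -0.2, 0.4]
finger_gap: 94.0
finger_force: 0.0
```

Run:
```python
from cell import manip,camera,get_calibration
import cv2,numpy as np
s=manip.read_state();print(s['clock'],s['eef_pos'],s['eef_rot'],s['joints'])
c=get_calibration("wrist");p,d=camera("wrist");print(c)
np.savez("wrist.npz",p=p,d=d,**c)
cv2.imwrite("pics/w1.png",p[:,:,::-1])
```

```text
1.6 [453.5917578   94.23089893 205.47198653] [ 3.14154289e+00 -6.00631346e-05  2.75409563e+00] [ 1.25702737e-01  1.05401879e-01  1.75487442e+00  7.60011775e-05
  1.28134425e+00 -1.05761826e+00]
{'fx': 297.3186396354542, 'fy': 297.3186396354542, 'cx': 254.07572827038152, 'cy': 188.91060188358082, 'origin': array([377.10510753, 124.93119188, 384.83319748]), 'attitude': array([ 2.85842256e+00, -1.69731822e-03,  1.18279374e+00])}
```

View pics/w1.png

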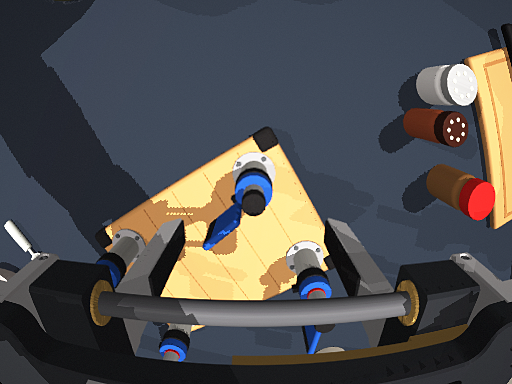

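The wrist view shows the loose leg's black end at (253,203), with the blue blade reaching to about (208,245). Joint 6 would end near its limit, so I'll use the equivalent half-turned grasp. First I check the axis and blade from this view.

Run:
```python
from h import *
z=np.load("wrist.npz");p,d=z['p'],z['d'];M=R.from_euler('xyz',z['attitude']).as_matrix()
v,u=np.mgrid[:384,:512];x=(u-z['cx'])/z['fx'];y=(v-z['cy'])/z['fy'];r=np.hypot(x,y)+1e-9
D=np.stack([np.sin(r)*x/r,np.sin(r)*y/r,np.cos(r)],-1)
W=(D/D[...,2:]*d[...,None])@M.T+z['origin']
a=np.array([454,93.3]);dist=np.hypot(*(W[...,:2]-a).transpose(2,0,1))
hsv=cv2.cvtColor(p,cv2.COLOR_RGB2HSV);blue=(hsv[...,0]>105)&(hsv[...,0]<135)&(hsv[...,1]>110)
top=(dist<20)&(abs(W[...,2]-146)<4)&~blue
ring=(dist<30)&(W[...,2]>108)&(W[...,2]<117)&blue
for nm,m in(("top",top),("ring",ring)):
    uv=np.argwhere(m);q=W[m];(cx,cy),rad=cv2.minEnclosingCircle(q[:,:2].astype(np.float32))
    print(nm,len(q),q.mean(0).round(1),'circle',cx,cy,rad,'px',uv.mean(0)[::-1].round())
bt=blue&(dist<66)&(dist>18)&(W[...,2]>153)&(W[...,2]<162)
q=W[bt];print('bladetop',len(q),q.mean(0).round(1),dist[bt].min(),dist[bt].max())
for b in(a,):
    t=q[:,:2].mean(0)-b;print(np.degrees(np.arctan2(t[1],t[0])))
w,V=np.linalg.eigh(np.cov(q[:,:2].T));print(np.degrees(np.arctan2(V[1,1],V[0,1])),np.sqrt(w))
```

```text
top 445 [453.2  93.5 145.7] circle 455.5174560546875 90.6099624633789 13.69725227355957 px [253. 203.]
ring 569 [448.6  94.6 111.9] circle 456.0032043457031 87.81548309326172 24.112634658813477 px [253. 187.]
bladetop 329 [465.2  58.5 156.2] 18.12563053187722 57.71677684080784
-72.16008763000981
108.4627608249319 [ 1.82605368 11.19134279]
```

Emit:
jog_arm(
  plan=[0,0,0,0,0,-8,0,0,0,0,0,-16,0,0,0,0,0,-24,0,0,0,0,0,-32,0,0,0,0,0,-40,0,0,0,0,0,-48,0,0,0,0,0,-56,0,0,0,0,0,-64,0,0,0,0,0,-72,0,0,0,0,0,-80,0,0,0,0,0,-88,0,0,0,0,0,-96,0,0,0,0,0,-104,0,0,0,0,0,-112,0,0,0,0,0,-120,0,0,0,0,0,-128,0,0,0,0,0,-136,0,0,0,0,0,-142,0,0,0,0,0,-148,0,0,0,0,0,-150],
)

```text
clock: 3.65
eef_pos: [453.7, 93.9, 205.5]
eef_rot: [-3.142, -0.0, 0.132]
wrist_force: [0.7, -0.3, -0.1]
finger_gap: 94.3
finger_force: 0.0
```

Everything agrees: axis (453.5, 93.4), top z 145.7, blade at -72°. I finish the half turn and descend to 4 mm above the ring.

Emit:
jog_arm(
  plan=[0,0,0,0,0,-8,0,0,0,0,0,-16,0,0,0,0,0,-24,0,0,0,0,0,-30,0,0,0,0,0,-30,0,0,-0.015,0,0,-30,0,0,-0.03,0,0,-30,0,0,-0.045,0,0,-30,0,0,-0.06,0,0,-30,0,0,-0.072,0,0,-30,0,0,-0.082,0,0,-30,0,0,-0.087,0,0,-30,0,0,-0.0895,0,0,-30,0,0,-0.0895,0,0,-30,0,0,-0.0895,0,0,-30],
)

```text
clock: 5.15
eef_pos: [454.2, 93.4, 116.4]
eef_rot: [-3.141, -0.001, -0.389]
wrist_force: [0.6, -0.0, 0.4]
finger_gap: 93.9
finger_force: 0.0
```

Emit:
jog_arm(
  plan=[0,0,0,0,0,0,0,0,0,0,0,0,0,0,0,0,0,0,0,0,0,0,0,0,0,0,0,0,0,0,0,0,0,0,0,0,0,0,0,0,0,0,0,0,0,0,0,0,0,0,0,0,0,0,0,0,0,0,0,0],
  claw=0.0,
  force=35,
)

```text
clock: 6.15
eef_pos: [454.0, 93.3, 115.9]
eef_rot: [3.141, 0.0, -0.389]
wrist_force: [-0.2, -0.5, 0.8]
finger_gap: 19.3
finger_force: 35.0
```

Gripped, with negligible side force. Now I lift 20 mm.

Emit:
jog_arm(
  plan=[0,0,0.002,0,0,0,0,0,0.005,0,0,0,0,0,0.009,0,0,0,0,0,0.013,0,0,0,0,0,0.017,0,0,0,0,0,0.019,0,0,0,0,0,0.02,0,0,0,0,0,0.02,0,0,0,0,0,0.02,0,0,0,0,0,0.02,0,0,0,0,0,0.02,0,0,0],
)

```text
clock: 7.25
eef_pos: [454.0, 93.3, 135.9]
eef_rot: [3.142, 0.0, -0.389]
wrist_force: [-0.7, -0.9, -1.5]
finger_gap: 19.3
finger_force: 35.1
```

Run:
```python
from h import *
from cell import manip,camera,get_calibration
s=manip.read_state();print(s['eef_pos'],s['wrist_force'],s['moment'],s['finger_gap'],s['joints'][5])
ims=[]
for n,(a,b,c,e) in {"scene":(150,240,270,370),"side":(130,220,160,260)}.items():
    p,d=camera(n);np.savez(n+".npz",p=p,d=d)
    ims.append(cv2.resize(p[a:b,c:e,::-1],(400,360),interpolation=2))
    _,_,W=pts(n,get_calibration(n));h=cv2.cvtColor(p,cv2.COLOR_RGB2HSV)
    m=((h[...,0]<8)|(h[...,0]>172))&(h[...,1]>90)&(np.hypot(W[...,0]-454,W[...,1]-93.4)<22)&(W[...,2]>95)
    print(n,m.sum(),W[m].mean(0) if m.any() else '', np.argwhere(m).mean(0))
cv2.imwrite("pics/lift.png",np.hstack(ims))
```

```text
[453.97315847  93.33620303 135.88673207] [-0.71789278 -0.94157107 -1.53447215] [-0.20293461  0.36029468 -0.02575986] 19.253098245097785 2.083319206934056
scene 3 [464.72557917  95.88627576 114.99961286] [203.66666667 315.        ]
side 2 [450.67106074  82.75335217 114.36295053] [183.  206.5]
```

View pics/lift.png

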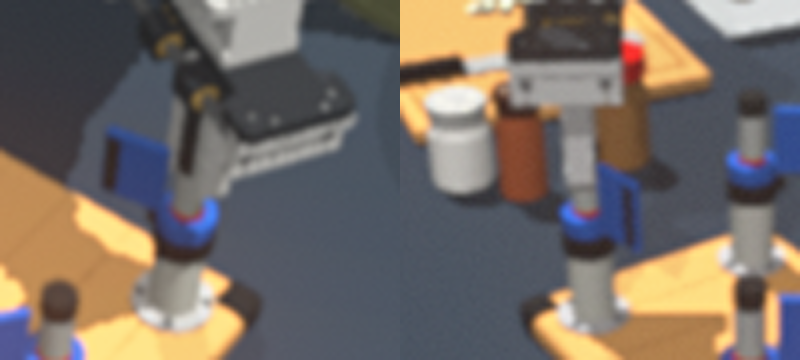

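The leg came up: the red mark is just above the ring in both crops, at z about 114.7 where 114 is expected. The lever is still open. Now I swing the hand anticlockwise.

Emit:
jog_arm(
  plan=[0,0,0,0,0,2,0,0,0,0,0,6,0,0,0,0,0,10,0,0,0,0,0,14,0,0,0,0,0,18,0,0,0,0,0,22,0,0,0,0,0,26,0,0,0,0,0,30,0,0,0,0,0,34,0,0,0,0,0,38,0,0,0,0,0,42,0,0,0,0,0,46,0,0,0,0,0,50,0,0,0,0,0,52,0,0,0,0,0,52],
)

```text
clock: 8.85
eef_pos: [454.2, 92.3, 135.8]
eef_rot: [3.14, 0.001, 0.52]
wrist_force: [1.2, -9.2, -3.0]
finger_gap: 19.6
finger_force: 38.4
```

```bash
cat > chk.py <<'E'
from h import *
from cell import manip,camera,get_calibration
s=manip.read_state();print(s['clock'],s['eef_pos'],s['wrist_force'],s['moment'],s['joints'][5],s['eef_rot'][2])
ax=np.array([453.8,93.4]);A=[]
for n in("scene","side"):
    p,d=camera(n);np.savez(n+".npz",p=p,d=d)
    _,_,W=pts(n,get_calibration(n));h=cv2.cvtColor(p,cv2.COLOR_RGB2HSV)
    D=np.hypot(W[...,0]-ax[0],W[...,1]-ax[1])
    m=((h[...,0]<8)|(h[...,0]>172))&(h[...,1]>90)&(D<22)&(W[...,2]>95)
    print(n,'red',m.sum(),W[m][:,2].mean() if m.any() else '')
    b=(h[...,0]>105)&(h[...,0]<135)&(h[...,1]>110)&(D<66)&(D>26)&(W[...,2]>118)&(W[...,2]<165)
    q=W[b][:,:2];t=q.mean(0)-ax;print(' blade',b.sum(),np.degrees(np.arctan2(t[1],t[0])))
E
python3 chk.py
```

```text
8.85 [454.21737358  92.2958916  135.84199645] [ 1.22491048 -9.18334895 -3.03643187] [-1.94371035 -0.15368595 -0.18434098] 1.1746404870057712 0.5196208442474008
scene red 3 119.06320918845518
 blade 123 -16.199125035830996
side red 3 114.27094350711577
 blade 107 -26.271375656577852
```

The blade is now at about -21°, having swung about 51° with contact 39° ahead of the finger. The mark is holding. I continue gently towards the stop.

Emit:
jog_arm(
  plan=[0,0,0,0,0,1,0,0,0,0,0,2,0,0,0,0,0,3,0,0,0,0,0,4,0,0,0,0,0,4],
)

```text
clock: 9.45
eef_pos: [454.4, 92.2, 135.9]
eef_rot: [3.139, 0.001, 0.589]
wrist_force: [2.8, -11.6, -4.2]
finger_gap: 19.3
finger_force: 40.2
```

Emit:
jog_arm(
  plan=[0,0,0,0,0,1,0,0,0,0,0,2,0,0,0,0,0,3,0,0,0,0,0,3,0,0,0,0,0,3],
)

```text
clock: 9.95
eef_pos: [454.5, 92.2, 135.9]
eef_rot: [3.139, 0.0, 0.64]
wrist_force: [3.7, -11.7, -4.7]
finger_gap: 19.5
finger_force: 41.7
```

```bash
python3 chk.py
```

```text
9.95 [454.49543768  92.17777469 135.86364075] [  3.70726846 -11.69052598  -4.66116338] [-2.18268931 -0.58470825 -0.34198296] 1.0539018913028606 0.6403169063108345
scene red 1 116.47603533773486
 blade 115 -10.332191565209634
side red 3 114.84585264559637
 blade 101 -19.879038377140077
```

Emit:
jog_arm(
  plan=[0,0,0,0,0,1,0,0,0,0,0,2,0,0,0,0,0,3,0,0,0,0,0,3,0,0,0,0,0,3],
)

```text
clock: 10.55
eef_pos: [454.6, 92.1, 135.9]
eef_rot: [3.139, 0.0, 0.693]
wrist_force: [5.0, -10.6, -6.1]
finger_gap: 19.6
finger_force: 43.4
```

```bash
python3 chk.py
```

```text
10.55 [454.63794091  92.12146623 135.8743616 ] [  5.00068806 -10.56605684  -6.0545811 ] [-2.25614201 -0.78027124 -0.34443453] 1.0015532551546658 0.6925925157152009
scene red 3 116.49757963669246
 blade 112 -7.814116392523269
side red 3 114.70326328632893
 blade 101 -17.176906766849854
```

Emit:
jog_arm(
  plan=[0,0,0,0,0,1,0,0,0,0,0,2,0,0,0,0,0,3,0,0,0,0,0,3,0,0,0,0,0,3],
)

```text
clock: 11.15
eef_pos: [454.5, 91.6, 135.9]
eef_rot: [3.139, 0.001, 0.745]
wrist_force: [3.8, -17.8, -4.4]
finger_gap: 19.3
finger_force: 45.8
```

```bash
python3 chk.py
```

```text
11.15 [454.5132362   91.55357282 135.8781867 ] [  3.75803541 -17.7750452   -4.3634862 ] [-3.13132598 -0.49785221 -0.45315361] 0.9493352723709825 0.7446644446732138
scene red 3 118.48347086854521
 blade 111 -7.841454002995829
side red 3 113.89163191367861
 blade 101 -16.95923458844816
```

The blade no longer moves (-12.4° again) while the force jumped from about 12 to 18 N, so it is on the stop. I let it settle and look at the mark once more.

Emit:
jog_arm(
  plan=[0,0,0,0,0,0,0,0,0,0,0,0,0,0,0,0,0,0,0,0,0,0,0,0,0,0,0,0,0,0],
)

```text
clock: 11.75
eef_pos: [454.5, 91.5, 135.9]
eef_rot: [3.139, 0.001, 0.745]
wrist_force: [3.2, -17.0, -3.7]
finger_gap: 19.2
finger_force: 45.8
```

```bash
python3 chk.py
python3 - <<'E'
from h import *
from cell import get_calibration
ims=[]
for n,(a,b,c,e) in {"scene":(165,255,265,365),"side":(130,220,170,270)}.items():
    c0=get_calibration(n);p,d,W=pts(n,c0);ims.append(cv2.resize(p[a:b,c:e,::-1],(400,360),interpolation=2))
cv2.imwrite("pics/end.png",np.hstack(ims))
E
```

```text
11.75 [454.53029964  91.54579996 135.89513034] [  3.16010122 -16.97675158  -3.67349753] [-3.09575024 -0.53055453 -0.47384869] 0.9493058847022745 0.7446952095662946
scene red 3 116.54959715895056
 blade 116 -7.7571686740967465
side red 3 113.47450043119368
 blade 104 -16.999809945224218
```

View pics/end.png

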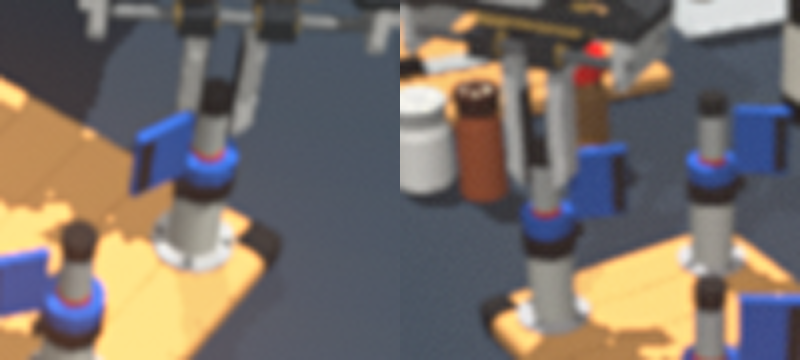

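The red mark sits on the ring as on the neighbouring legs, the leg is at the same height as they are, and the lever is round against its stop with the grip holding. I hand in.

```bash
python3 -c "
from cell import manip
print(manip.sign_off())"
```

```text
the job is handed in; nothing more can be done
None
```

Job handed in at about 11.8 s: the leg is held at its mark with a 46 N grip, the lever is against its closed stop, and the bowl, spoon and jars were never approached; the judge's verdict was not shown.

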